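Rock the indexing table into gear and bring its nest to the pointer

ROBOT

A 7-joint arm with a two-finger parallel gripper is mounted at the origin on a cart in front of the work surface, level with it; the furniture and walls round the work are solid. World frame = base frame: x ahead of the robot, y to its left, z up, the work surface at z = 0. Lengths are in m, angles in rad, forces in N, time in s.
With the tool pointing down it reaches from about 0.4 to 0.875 m from the base axis. Payload 6.5 kg.
Tool frame: the origin (TCP) lies on the centre line of the jaws, within the pads' length; the fingertips stand 14 mm ahead of it and the grasp point (between the pads) lies 5 mm behind it; x points along the fingers, y is the direction in which the jaws open and shut, and the axes are right-handed (so a half turn about x gives the same grasp; the last joint's range is limited). The gripper opens to 88 mm and grips with 3 to 60 N. Pads are 18 mm wide; open, the fingers measure 123 mm over their backs; the gripper's body (75 mm by 187 mm) begins 45 mm behind the grasp point.
Start: joints at [-1.377, 0.536, -0.004, 1.538, 0.003, 1.067, -0.071], TCP at [0.167, 0.628, 0.253] pointing down, gripper open.
Joint ranges: [-2.7, 2.7], [-0.37, 2.16], [-1.27, 1.26], [0.24, 2.4], [-1.31, 4.45], [0.19, 1.91], [-2.76, 2.76]. Speed limits (rad/s): [2.39, 2.39, 3.14, 3.14, 3.14, 3.14, 3.14].

INTERFACE

Orientations are given as a unit quaternion [w, x, y, z].
In Python, from cell import robot, hand, sensors, viewer gives the robot as it stands. Calls block until the motion is done:
- robot.movep(position, orientation): joint-space move of the TCP to a pose.
- robot.move_linear(position, frame=None, rate=0.15): straight line of the TCP; frame=None keeps the orientation; rate is the mean speed in m/s.
- robot.goto_joints(angles): joint-space move.
- hand.ungrasp() and hand.close_gripper(): open the fingers fully, or close them until they stop; the grip force is fixed at half the most.
- robot.hold(seconds).
- robot.solve_ik(position, orientation): joint angles nearest the present ones, or None.
- sensors.read_state(): the state.
- viewer.grab_frame(name): name is "side" or "top"; returns the picture (384x512x3 uint8, red, green, blue); there is no depth.
- viewer.calibration(name): a dict with "camera_matrix" (3x3 intrinsics, pixels), "dist" ([k1, k2, p1, p2, k3] as OpenCV has them; the pictures are not rectified), "extrinsics" (4x4, takes a point from camera to world coordinates). Camera axes: x right, y up, looking along -z (the intrinsics and any distortion apply to the point x, -y, -z); pixel columns grow to the right and rows downward; lengths in m; the calibration is good to about 2 mm. A picture is of the moment at which its call begins. calibration takes no time and is no camera call.
A pose or a line that the arm cannot do raises robot.Unreachable and nothing moves.
- robot.hand_in(): hands the job in, once; it reports no verdict.
The state is a dict: "clock": time; "qpos": joint angles; "joint_velocities": joint speeds; "joint_efforts": joint torques, N m; "eef_pos": TCP position; "tool_rot": TCP orientation; "force": force on the tool from outside, world axes, zero at the start; "wrist_torque": the same for the moment, N m; "finger_gap": opening from 0.0 (shut) to 1.0 (fully open).
Only numpy, scipy, OpenCV 4.12 (cv2) and the standard library are available. Lean on these libraries where they do the work, as an engineer would, in place of code of your own. Each camera call takes 0.05 s, during which the arm holds its last target.

TASK

Put the small rotary indexing table into gear: ease its round black knob straight down while rocking it gently until you feel the hidden teeth mesh, and push it fully home, never forcing teeth that stand on one another and not dragging the plate round by more than 20 degrees before the knob is home. Then, with the knob left down in gear, turn it so that the round plate brings its red line (and the green shell in its nest) to the yellow pointer, and let go. Leave the screwdriver, cutters, loose circuit board and spare green shell lying about it where they are.

Things in the scene. Friction and masses are not known exactly. Their poses are not given: they have to be found in the camera images.
- head: Fixed round grey base of the rotary indexing table, 200 mm across. Origin: centre of its underside, on the worktop; z is the machine's axis. Yellow pointer on its -x side. Above it (heights over worktop): aluminium plate, 200 mm across, 38-48 mm; hub 76 mm across with red band, to 71 mm; then the knob. Fixed on the plate: black nest with green half shell, to 66 mm high, 40-86 mm from the axis.
- knob_center (a point): Centre of the black fluted knob's grip, on the machine's axis: an upright cylinder 45 mm across, 40 mm tall (20 mm above and below). Height over worktop 117 mm up (start), 103 mm fully home (rigid stop). It slides stiffly (2 to 4 N) and stays where left; once home the skirt covers the hub's red band. The point does not turn with the knob. The knob turns freely, at least 5 rad either way.
- sleeve: Sliding part with knob, skirt and the knob's 6 hidden teeth. Origin on the axis at the lower edge of the steel skirt (86 mm across, 16 mm high), 47 mm below knob_center; it does not turn. Its teeth meet those of a ring in the hub 4 to 8 mm down (differs each time). Only within about 7 degrees in every 60 they slip into gaps; how they stand is unseen. At most 60 degrees of turning finds a gap.
- plate_mark (a point): Red line on the plate's upper face, 96 mm from the axis, 48 mm over worktop, in line with the green shell. Hidden in the hub: under blocked teeth the ring yields up to 3 mm (3.6 N per mm), then is rigid; over 25 N is forcing them. When turning finds the gaps it springs up into mesh, the push back falls off and the knob can go home. Let go while blocked, it lifts the knob.
- pointer (a point): Tip of the yellow pointer on the base, just outside the plate's rim, 108 mm from the axis, 52 mm over the worktop.
- driver: Bystander: orange-handled screwdriver lying on the worktop, 164 mm long. Origin under its centre.
- cutters: Bystander: side cutters with red handles lying on the worktop, 132 mm long. Origin under their centre.
- loose_board: Bystander: small green circuit board lying on the worktop, 96 x 32 mm. Origin under its centre.
- spare_shell: Bystander: green moulded half shell lying on the worktop, 74 x 27 mm, 13 mm high. Origin under its centre.
- plate: Round aluminium plate with hub, nest and the sprung tooth ring inside the hub. Origin on the axis, 38 mm over worktop; it turns about vertical, and its red line lies on its -x side. The line starts 0.6 to 1.2 rad counter-clockwise (from above) of the pointer. It stays where it is left (friction 0.15 N m); in gear it turns one to one with the knob, after up to 7 degrees of play.
Mind the look-alikes: they are no part of the job. There is more than one size of the head; the job needs the larger.

How it is judged:
By the outcome, as a careful person would: the job done as asked, in the order asked, and still so for the second after the job is handed in, with the robot touching nothing.
It also fails if it takes over 64 s, if anything falls off the work surface, if the arm or the gripper's body presses on something with over 40 N, if the wrist force passes 120 N, or if a joint passes its speed limit or range.

## Working session

There is one attempt and no reset: what is moved stays moved. The work goes in short steps, each a Python script; the robot and the scene stay as the last script left them, time stands still between calls to the robot, and variables do not carry over. Pictures are saved under pics/ and viewed, and the job is handed in when it is done.

```bash
ls; mkdir -p pics; python3 - <<'E'
from cell import robot, hand, sensors, viewer
import cv2
for n in("side","top"):
    im=viewer.grab_frame(n); cv2.imwrite(f"pics/{n}0.png",im[:,:,::-1])
    c=viewer.calibration(n); print(n,c)
print(sensors.read_state())
E
```

```text
pics
side {'camera_matrix': array([[494.63639567,   0.        , 251.03310324],
       [  0.        , 494.63639567, 200.01769477],
       [  0.        ,   0.        ,   1.        ]]), 'dist': array([-0.0474823,  0.       ,  0.       ,  0.       ,  0.       ]), 'extrinsics': array([[ 0.64308869, -0.65822888,  0.39137153,  1.14890853],
       [ 0.76568475,  0.5612249 , -0.31425067, -0.56570968],
       [-0.01279858,  0.50175826,  0.8649132 ,  1.58703541],
       [ 0.        ,  0.        ,  0.        ,  1.        ]])}
top {'camera_matrix': array([[457.68564868,   0.        , 258.16807079],
       [  0.        , 457.68564868, 197.22510946],
       [  0.        ,   0.        ,   1.        ]]), 'dist': array([0.04509153, 0.        , 0.        , 0.        , 0.        ]), 'extrinsics': array([[-0.04264554,  0.97894962, -0.19959709,  0.20688281],
       [-0.99908657, -0.04232934,  0.00585329, -0.0443325 ],
       [-0.00271874,  0.19966439,  0.97986057,  1.39586034],
       [ 0.        ,  0.        ,  0.        ,  1.        ]])}
{'clock': 0.1, 'qpos': array([-1.37724639,  0.53709248, -0.00443238,  1.53876583,  0.00259717,
        1.067321  , -0.07119385]), 'joint_velocities': array([-0.00010798, -0.00124504, -0.00129643, -0.00381396, -0.00220364,
       -0.00010816,  0.00113853]), 'joint_efforts': array([ 2.72997713e-03, -5.72077489e+01,  9.93735977e-01, -2.52231592e+01,
       -5.62433002e-02,  1.34879726e-02,  3.21260654e-05]), 'eef_pos': array([0.16682129, 0.62767056, 0.25192871]), 'tool_rot': array([ 0.70112368,  0.09099447,  0.70118558, -0.09211064]), 'force': array([ 0.22388547, -0.69177798,  0.63878339]), 'wrist_torque': array([ 0.02023572, -0.02312511,  0.04258791]), 'finger_gap': 0.9994409369412696}
```

View pics/side0.png

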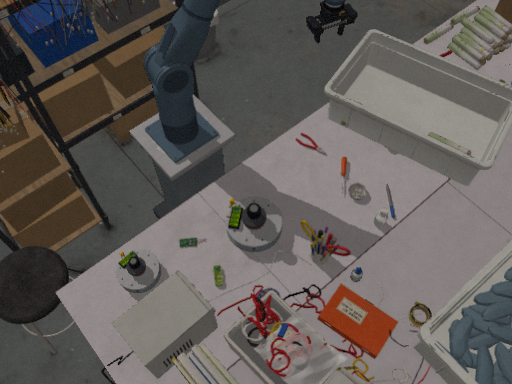

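View pics/top0.png

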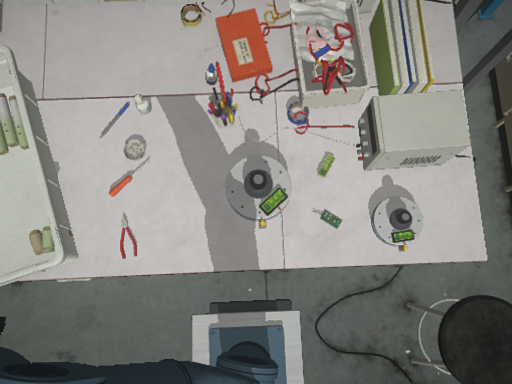

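Candidates: the large head at top (258,183) / side (253,215), and the small look-alike at top (400,218) / side (136,266). I choose the large one and check its size and details in crops.

```bash
cat > h.py <<'E'
import numpy as np, cv2
from cell import robot, hand, sensors, viewer
def ray(n,px):
    c=viewer.calibration(n); u=cv2.undistortPoints(np.array([[px]],float),c["camera_matrix"],c["dist"])[0,0]
    E=c["extrinsics"]; d=E[:3,:3]@np.array([u[0],-u[1],-1.0]); return E[:3,3],d
def onplane(n,px,z):
    o,d=ray(n,px); return o+d*(z-o[2])/d[2]
def proj(n,P):
    c=viewer.calibration(n);E=c["extrinsics"]; p=E[:3,:3].T@(np.array(P)-E[:3,3]); p=np.array([p[0],-p[1],-p[2]])
    return cv2.projectPoints(p[None],np.zeros(3),np.zeros(3),c["camera_matrix"],c["dist"])[0][0,0]
def crop(n,x0,y0,x1,y1,s,out,im=None):
    im=viewer.grab_frame(n) if im is None else im
    cv2.imwrite(out,cv2.resize(im[y0:y1,x0:x1,::-1],None,fx=s,fy=s,interpolation=cv2.INTER_CUBIC)); return im
E
python3 - <<'E'
import cv2,numpy as np
t=cv2.imread('pics/top0.png');s=cv2.imread('pics/side0.png')
a=cv2.resize(t[140:240,205:305],(400,400),interpolation=cv2.INTER_CUBIC);b=cv2.resize(s[180:260,210:290],(400,400),interpolation=cv2.INTER_CUBIC)
cv2.imwrite('pics/crop0.png',np.hstack([a,b]))
E
```

```text
(no output)
```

View pics/crop0.png

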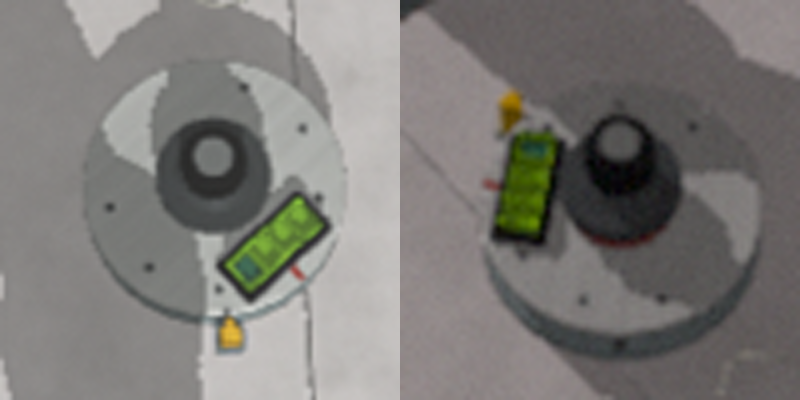

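```bash
python3 - <<'E'
from h import *
from scipy.optimize import least_squares
t=cv2.imread('pics/top0.png');s=cv2.imread('pics/side0.png')
def cen(m,x0,y0):
    n,l,st,c=cv2.connectedComponentsWithStats(m.astype(np.uint8)); return [(tuple(np.round(c[i]+[x0,y0],2)),st[i][2:].tolist()) for i in range(1,n) if st[i][4]>3]
# grey cap inside dark knob
for nm,im,(x0,y0,x1,y1) in(("top",t,(246,167,270,192)),("side",s,(242,198,268,226))):
    g=cv2.cvtColor(im,cv2.COLOR_BGR2GRAY)[y0:y1,x0:x1]; print(nm);print(g[::2,::2])
# plate ellipse / yellow / red in hsv
for nm,im,(x0,y0,x1,y1) in(("top",t,(220,145,300,240)),("side",s,(215,185,290,260))):
    h=cv2.cvtColor(im,cv2.COLOR_BGR2HSV)[y0:y1,x0:x1]; H,S,V=h[...,0],h[...,1],h[...,2]
    print(nm,"yel",cen((H>15)&(H<30)&(S>140)&(V>100),x0,y0),"red",cen(((H<8)|(H>172))&(S>100)&(V>80),x0,y0),"grn",cen((H>32)&(H<60)&(S>120),x0,y0))
E
```

```text
top
[[124 120 120 119 121 124 122 123 122 120 121 122]
 [120 120 121 119 115 104  93  99 113 122 125 120]
 [121 123  99  61  59  54  55  56  59  67  99 121]
 [120  88  56  56  46  46  52  46  48  58  74  99]
 [103  71  57  43  66 118 119 109  54  48  76  76]
 [ 72  73  52  46 108 115 115 117 102  45  64  76]
 [ 71  72  50  50 119 116 116 116 105  46  56  76]
 [ 72  69  49  44  90 117 116 119  95  47  56  75]
 [ 72  70  61  45  51  93 106  92  48  47  57  74]
 [ 71  74  67  46  45  46  46  46  48  47  74  75]
 [ 72  74  74  57  45  45  44  45  46  69  77  77]
 [ 72  73  72  79  73  58  59  63  81  80  77  76]
 [ 70  72  73  74  79  83  89  88  81  77  76  74]]
side
[[ 91  88  90  89  85  86  83  84  86  87  84  88  88]
 [ 87  87  86  87  89  79  70  86  87  83  84  85  88]
 [ 84  84  90  87  86  69  67  80  83  87  85  84  83]
 [ 99  89  82  77  27  43  53  24  58  85  83  87  85]
 [125 102  85  49  56  85  84  76  23  61  85  86  85]
 [ 42 119  53  18  72  84  83  82  34  28  57  79  84]
 [ 32  53  39  13  53  81  81  74  19  22  51  63  84]
 [ 36  47  41   2   6  26  32  19  15  18  48  47  79]
 [ 50  51  50  13  12  10  12  10  10  18  40  46  83]
 [ 48  50  53  27  11   8   7   8  10  26  34  41  93]
 [ 55  52  46  46  24  18  10  18  34  37  26  33  65]
 [ 61  50  47  46  40  39  35  31  36  32  30  35  73]
 [ 83  43  50  47  44  42  33  36  30  37  30  41  86]
 [ 86  81  38  48  48  50  41  31  35  31  30  79  87]]
top yel [((np.float64(261.96), np.float64(222.93)), [5, 7, 27])] red [] grn [((np.float64(273.86), np.float64(199.92)), [25, 24, 214])]
side yel [((np.float64(231.64), np.float64(200.09)), [4, 3, 11])] red [] grn [((np.float64(235.12), np.float64(216.87)), [13, 22, 181])]
```

```bash
python3 - <<'E'
from h import *
t=cv2.imread('pics/top0.png');s=cv2.imread('pics/side0.png')
def cap(im,x0,y0,x1,y1,th):
    g=cv2.cvtColor(im,cv2.COLOR_BGR2GRAY)[y0:y1,x0:x1].astype(float); w=np.clip(g-th,0,None); yy,xx=np.mgrid[y0:y1,x0:x1]
    return np.array([(w*xx).sum(),(w*yy).sum()])/w.sum()
pt=cap(t,252,173,265,186,60); ps=cap(s,249,203,259,214,45); print(pt,ps)
o1,d1=ray("top",pt);o2,d2=ray("side",ps)
A=np.stack([d1,-d2],1);q,_,_,_=np.linalg.lstsq(A,o2-o1,rcond=None)
print("tri",o1+q[0]*d1,o2+q[1]*d2)
for z in(.137,.14):print(z,onplane("top",pt,z),onplane("side",ps,z))
c=(onplane("top",pt,.137)+onplane("side",ps,.137))[:2]/2
print("c",c,"R",np.hypot(*c))
def rd(im,x0,y0,x1,y1):
    b,g,r=[im[y0:y1,x0:x1,i].astype(float) for i in range(3)]; e=r-np.maximum(g,b); m=e>40; yy,xx=np.mgrid[y0:y1,x0:x1]; w=e*m; return np.array([(w*xx).sum(),(w*yy).sum()])/w.sum(),m.sum()
mt=rd(t,270,200,290,215)[0]; ms=rd(s,300-200+ -1*0+205,210,312,222) if 0 else rd(s,222,212,234,222)[0]
yt,ys=(262,222.9),(231.6,200.1)
for nm,n,p,z in(("mark","top",mt,.048),("mark","side",ms,.048),("ptr","top",yt,.052),("ptr","side",ys,.052)):
    P=onplane(n,p,z); v=P[:2]-c; print(nm,n,p,P,np.hypot(*v),np.degrees(np.arctan2(v[1],v[0])))
a=np.linspace(0,2*np.pi,73); o=[]
for n,im,(x0,y0) in(("top",t,(205,140)),("side",s,(205,170))):
    v=cv2.resize(im[y0:y0+100,x0:x0+100],(400,400),interpolation=cv2.INTER_CUBIC)
    for r,z,col in((.1,.048,(255,0,255)),(.0225,.137,(0,255,255)),(.0225,.097,(255,255,0))):
        P=np.array([proj(n,[c[0]+r*np.cos(k),c[1]+r*np.sin(k),z]) for k in a]); cv2.polylines(v,[np.int32((P-[x0,y0]+.5)*4)],True,col,1)
    o.append(v)
cv2.imwrite('pics/ov.png',np.hstack(o))
E
```

```text
[257.84110276 178.68446115] [253.44239905 207.34976247]
tri [ 0.51743031 -0.05322813  0.13466338] [ 0.51897747 -0.05032161  0.13502384]
0.137 [ 0.51685496 -0.05321165  0.137     ] [ 0.51983479 -0.05102304  0.137     ]
0.14 [ 0.51611627 -0.05319049  0.14      ] [ 0.52113629 -0.05208788  0.14      ]
c [ 0.51834488 -0.05211735] R 0.5209583768446365
mark top [278.94174757 207.91262136] [ 0.44616922 -0.11305937  0.048     ] 0.09446298833115933 -139.82368927033102
mark side [227.51111111 216.51111111] [ 0.45016056 -0.11307358  0.048     ] 0.09145908225983397 -138.20353820545802
ptr top (262, 222.9) [ 0.40258972 -0.06039053  0.052     ] 0.11605042678378083 -175.91194277629924
ptr side (231.6, 200.1) [ 0.40929976 -0.06129626  0.052     ] 0.10943075692387054 -175.18844681318618
```

View pics/ov.png

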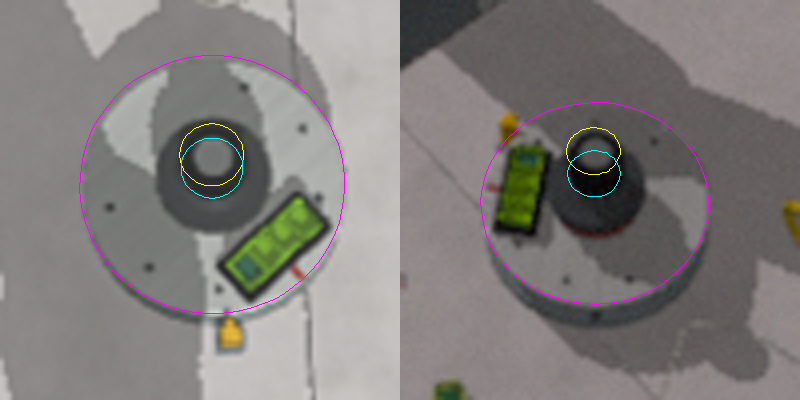

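Two views give the larger head's axis at about (0.518, -0.0525): the drawn 200 mm circle fits the plate's rim, and the rays agree to about 3 mm. The line is about 36.5° counter-clockwise of the pointer. Next I check the IK and approach.

```bash
cat >> h.py <<'E'
from scipy.spatial.transform import Rotation as Ro
C=np.array([.518,-.0525])
def quat(th):
    c,s=np.cos(th),np.sin(th); R=np.array([[0,c,s],[0,s,-c],[-1,0,0]],float)
    q=Ro.from_matrix(R).as_quat(); return np.array([q[3],*q[:3]])
def yaw():
    q=sensors.read_state()["tool_rot"]; y=Ro.from_quat([*q[1:],q[0]]).as_matrix()[:,1]; return np.arctan2(y[1],y[0])
def F(n=6,dt=.02):
    a=[];
    for _ in range(n): robot.hold(dt); s=sensors.read_state(); a.append(np.r_[s["force"],s["wrist_torque"]])
    return np.round(np.mean(a,0),2)
E
python3 - <<'E'
from h import *
print(np.degrees(yaw()), sensors.read_state()["clock"])
for d in range(-180,180,30):
    a=robot.solve_ik([*C,.3],quat(np.radians(d))); b=robot.solve_ik([*C,.1],quat(np.radians(d)))
    print(d,None if a is None else np.round(a,2),None if b is None else np.round(b,2))
E
```

```text
75.12149372901872 0.1
-180 [-0.82  0.44  1.1   1.87 -0.43  1.11 -2.69] [-0.74  0.88  1.08  2.02 -1.03  0.92 -2.22]
-150 [-0.82  0.44  1.1   1.87 -0.43  1.11 -2.17] [-0.74  0.88  1.08  2.02 -1.03  0.92 -1.7 ]
-120 [-0.82  0.44  1.1   1.87 -0.43  1.11 -1.65] [-0.74  0.88  1.08  2.02 -1.03  0.92 -1.18]
-90 [-0.79  0.41  1.05  1.87 -0.4   1.1  -1.15] [-0.44  0.63  0.59  2.01 -0.56  0.67 -1.05]
-60 [-0.74  0.38  0.97  1.86 -0.35  1.08 -0.68] [-0.43  0.62  0.58  2.01 -0.54  0.67 -0.55]
-30 [-0.69  0.35  0.89  1.86 -0.31  1.07 -0.2 ] [-0.4   0.61  0.54  2.01 -0.5   0.66 -0.06]
0 [-0.64  0.33  0.82  1.86 -0.28  1.07  0.29] [-0.36  0.6   0.48  2.   -0.45  0.64  0.42]
30 [-0.59  0.32  0.75  1.86 -0.25  1.06  0.78] [-0.33  0.59  0.44  2.   -0.41  0.64  0.91]
60 [-0.54  0.31  0.69  1.86 -0.22  1.06  1.28] [-0.28  0.58  0.38  2.   -0.36  0.63  1.38]
90 [-0.5   0.3   0.63  1.85 -0.2   1.05  1.78] [-0.19  0.56  0.27  1.99 -0.25  0.62  1.81]
120 [-0.44  0.29  0.56  1.85 -0.17  1.05  2.28] [-0.09  0.55  0.13  1.99 -0.12  0.61  2.22]
150 [ 0.83  0.46 -1.07  1.78  0.44  1.16  2.24] [-0.01  0.55  0.03  1.98 -0.03  0.61  2.66]
```

```bash
python3 - <<'E'
from h import *
robot.goto_joints([-.03,.27,0,1.82,0,1.05,1.0])
s=sensors.read_state(); print(s["clock"],s["eef_pos"],np.degrees(yaw()),s["qpos"].round(3))
q=robot.solve_ik([*C,.17],quat(np.radians(55))); print(q)
E
```

```text
2.75 [ 0.52358059 -0.02825415  0.29915243] 59.10705123246512 [-3.10e-02  2.70e-01 -1.00e-03  1.82e+00 -0.00e+00  1.05e+00  1.00e+00]
[ 1.48594025e-03  4.30848321e-01  1.63645442e-02  1.94931850e+00
 -9.90469112e-03  7.61501139e-01  9.83455415e-01]
```

```bash
python3 - <<'E'
from h import *
robot.movep([*C,.17],quat(np.radians(55)))
s=sensors.read_state(); print(s["clock"],s["eef_pos"],np.degrees(yaw()))
t=viewer.grab_frame("top");s=viewer.grab_frame("side")
a=cv2.resize(t[130:240,200:310],(400,400));b=cv2.resize(s[150:260,200:310],(400,400))
cv2.imwrite('pics/hov.png',np.hstack([a,b])[:,:,::-1]); print(F())
E
```

```text
3.3417 [ 0.51889469 -0.05191245  0.17079149] 55.05560866302336
[ 0.05  0.01  0.02 -0.01  0.   -0.02]
```

View pics/hov.png

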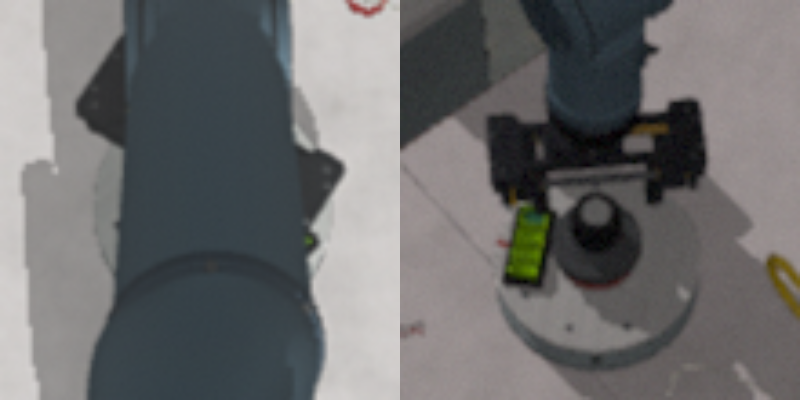

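The side view shows the open fingers centred over the knob: finger midpoint at crop x≈597, knob at x≈598. I'll descend and grip.

```bash
python3 - <<'E'
from h import *
robot.move_linear([*C,.112],rate=.08)
print(sensors.read_state()["clock"],F())
hand.close_gripper()
s=sensors.read_state(); print(s["clock"],s["eef_pos"],s["finger_gap"]*88,F(),np.degrees(yaw()))
E
```

```text
4.4167 [ 0.32  0.28 -0.06 -0.02  0.    0.01]
5.25 [ 0.51805856 -0.05239775  0.1120191 ] 44.485130069683464 [ 0.03  0.72  0.31  0.05 -0.02 -0.  ] 55.0047436531874
```

```bash
python3 - <<'E'
from h import *
q0=quat(np.radians(55))
prev=None
for i in range(1,13):
    robot.move_linear([*C,.112-.001*i],rate=.01)
    f=F(4); s=sensors.read_state(); print(i,round(s["clock"],2),round((s["eef_pos"][2]-.112)*1e3,2),f)
    if f[2]>7: break
E
```

```text
1 5.67 -1.03 [-0.17  0.46  0.52  0.1  -0.01 -0.03]
2 5.98 -2.05 [ 0.09  0.92  0.69  0.13 -0.06 -0.01]
3 6.3 -3.06 [ 0.57  0.73  0.37  0.17 -0.15  0.02]
4 6.62 -4.05 [ 0.24  1.11 -0.11  0.22 -0.17  0.01]
5 6.93 -5.04 [ 0.81  1.41  0.37  0.27 -0.19 -0.03]
6 7.25 -6.05 [ 0.92  1.18  0.13  0.26 -0.2  -0.  ]
7 7.57 -6.97 [-0.12  1.04  1.37  0.31 -0.13 -0.01]
8 7.88 -7.88 [-0.17  1.46  4.77  0.31  0.04  0.01]
9 8.2 -8.73 [-0.99  1.61  6.25  0.32  0.19  0.04]
10 8.52 -9.37 [-1.77  1.7  10.74  0.35  0.48  0.  ]
```

Contact came about 6.5 mm down, as the ring yields. I back off to a light preload and turn clockwise in small steps, watching the push back.

```bash
python3 - <<'E'
from h import *
q=np.array(robot.solve_ik([*C,.1033],quat(np.radians(55)))); print(q.round(3), sensors.read_state()["qpos"].round(3))
robot.goto_joints(q); f0=F(4); print("pre",f0)
np.save("q.npy",q)
for i in range(1,22):
    q[6]-=np.radians(3); robot.goto_joints(q); np.save("q.npy",q)
    f=F(4); s=sensors.read_state(); print(i,round(s["clock"],2),round((s["eef_pos"][2]-.112)*1e3,2),round(np.degrees(yaw()),1),f)
    if f[2]<2.0 or abs(f[5])>.12 or f[2]>16: break
E
```

```text
[ 0.005  0.541  0.012  1.982 -0.011  0.618  0.984] [ 0.005  0.543  0.012  1.982 -0.011  0.617  0.984]
pre [-1.    2.14  7.9   0.3   0.24 -0.01]
1 9.15 -8.35 52.0 [-0.74  1.49  7.99  0.37  0.24 -0.05]
2 9.47 -8.36 49.0 [-1.21  2.42  7.57  0.36  0.2  -0.05]
3 9.78 -8.38 46.0 [-1.06  2.71  7.57  0.35  0.22 -0.03]
4 10.1 -8.38 43.0 [-0.71  2.33  7.85  0.4   0.23 -0.05]
5 10.42 -8.37 40.0 [-0.95  1.81  7.36  0.42  0.15 -0.05]
6 10.73 -8.38 37.0 [-0.85  2.27  7.28  0.39  0.17 -0.04]
7 11.05 -8.35 34.0 [-0.65  2.45  7.44  0.42  0.13 -0.04]
8 11.37 -8.36 31.0 [-0.45  2.23  7.07  0.43  0.12 -0.03]
9 11.68 -8.37 28.0 [-0.05  2.12  6.73  0.46  0.06 -0.04]
10 12.0 -8.36 25.0 [-0.2   2.64  7.19  0.48  0.08 -0.02]
11 12.32 -8.37 22.0 [ 0.19  2.06  6.33  0.47  0.04 -0.04]
12 12.63 -8.34 19.0 [ 0.18  2.59  6.24  0.5   0.03 -0.02]
13 12.95 -8.34 16.0 [ 0.57  2.18  6.6   0.5   0.03 -0.03]
14 13.27 -8.33 13.0 [ 0.43  2.74  6.26  0.5  -0.06 -0.01]
15 13.58 -8.6 10.0 [ 2.49  3.14  2.36  0.55 -0.5  -0.17]
```

The push back dropped from about 6.3 to 2.4 N and a drag torque appeared, so it meshed. I back off about 2.5° and push home.

```bash
python3 - <<'E'
from h import *
q=np.load("q.npy"); q[6]+=np.radians(2.5); robot.goto_joints(q); np.save("q.npy",q); print(F(4),sensors.read_state()["eef_pos"])
y=yaw(); Q=quat(y)
for i in range(1,13):
    z=.1033-.0008*i
    robot.move_linear([*C,z],rate=.01); f=F(4); s=sensors.read_state(); d=(s["eef_pos"][2]-.112)*1e3
    print(i,round(s["clock"],2),round(d,2),f)
    if f[2]>14 or abs(f[5])>.25: break
E
```

```text
[ 3.71  3.75  1.83  0.73 -0.78 -0.02] [ 0.51864636 -0.0521747   0.1034009 ]
1 14.22 -9.43 [ 4.03  3.76  1.3   0.77 -0.84 -0.05]
2 14.53 -10.25 [ 4.02  3.89  1.04  0.78 -0.87 -0.07]
3 14.85 -11.06 [ 4.31  3.86  1.21  0.73 -0.88 -0.08]
4 15.17 -11.85 [ 3.93  3.71  1.54  0.79 -0.87 -0.1 ]
5 15.48 -12.68 [ 3.81  4.37  1.    0.81 -0.84 -0.08]
6 15.8 -13.47 [ 4.05  3.94  1.11  0.8  -0.86 -0.11]
7 16.12 -14.05 [ 3.84  3.91  3.94  0.8  -0.73 -0.09]
8 16.43 -14.2 [ 1.29  4.22 11.59  0.83 -0.18 -0.12]
9 16.75 -14.34 [-1.68  3.94 19.69  0.87  0.4  -0.13]
```

Rigid stop at 14.0–14.3 mm, so it is home. I ease the load and see where the plate stands.

```bash
python3 - <<'E'
from h import *
robot.move_linear([*C,.0978],rate=.01); print(F(4),sensors.read_state()["clock"])
crop("side",200,150,310,260,5,'pics/home.png'); crop("top",200,130,310,240,5,'pics/homet.png')
E
```

```text
[ 3.65  4.21  3.21  0.79 -0.73 -0.09] 17.1333
```

View pics/home.png

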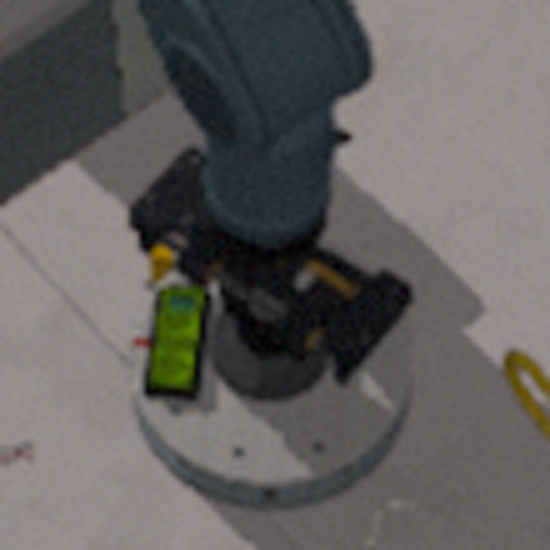

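```bash
cat >> h.py <<'E'
def az(n="side",im=None):
    im=viewer.grab_frame(n) if im is None else im
    r,g,b=[im[...,i].astype(float) for i in range(3)]; out={}
    yy,xx=np.mgrid[0:384,0:512]
    for nm,e,z in(("mark",r-np.maximum(g,b),.048),("ptr",np.minimum(r,g*1.35)-b-40,.052)):
        m=(e>30)
        cs=[]
        k,l,st,cc=cv2.connectedComponentsWithStats(m.astype(np.uint8))
        for i in range(1,k):
            w=np.where(l==i,e,0); p=np.array([(w*xx).sum(),(w*yy).sum()])/w.sum(); P=onplane(n,p,z); v=P[:2]-C; R=np.hypot(*v)
            if .08<R<.125 and v[0]<0.02: cs.append((st[i][4].item(),p.round(1).tolist(),round(R,4),round(np.degrees(np.arctan2(v[1],v[0])),1)))
        out[nm]=sorted(cs,reverse=True)[:3]
    return out
E
python3 - <<'E'
from h import *
print(az("side",cv2.imread('pics/side0.png')[:,:,::-1])); print(az("side"))
q=np.array(robot.solve_ik([*C,.0978],quat(yaw()))); print(q.round(3),sensors.read_state()["qpos"].round(3)); np.save("q.npy",q)
E
```

```text
{'mark': [(10, [231.8, 200.0], np.float64(0.1107), np.float64(-176.6)), (5, [227.8, 216.6], np.float64(0.0898), np.float64(-138.1))], 'ptr': [(21, [231.8, 200.9], np.float64(0.1063), np.float64(-174.5))]}
{'mark': [(7, [232.0, 200.3], np.float64(0.1093), np.float64(-176.4)), (3, [228.0, 218.0], np.float64(0.0885), np.float64(-134.6))], 'ptr': [(19, [231.7, 201.2], np.float64(0.1055), np.float64(-173.9))]}
[ 0.005  0.551  0.012  1.984 -0.011  0.607  0.242] [ 0.005  0.551  0.011  1.983 -0.011  0.606  0.242]
```

```bash
python3 - <<'E'
from h import *
q=np.load("q.npy")
for i in range(6):
    q[6]-=np.radians(5); robot.goto_joints(q); np.save("q.npy",q)
    print(F(3),round(np.degrees(yaw()),1),sensors.read_state()["eef_pos"].round(4))
im=crop("side",200,150,310,260,5,'pics/t30.png'); print(az("side",im),sensors.read_state()["clock"])
E
```

```text
[ 2.71  3.95  2.45  0.79 -0.79 -0.01] 7.5 [ 0.5187 -0.0522  0.098 ]
[ 3.61  4.26  2.22  0.78 -0.85 -0.02] 2.5 [ 0.5188 -0.0522  0.098 ]
[ 4.08  4.15  2.23  0.78 -0.86 -0.04] -2.5 [ 0.5189 -0.0522  0.098 ]
[ 4.94  4.11  2.17  0.77 -0.91 -0.01] -7.5 [ 0.5189 -0.0522  0.098 ]
[ 4.71  3.87  2.17  0.73 -0.93 -0.02] -12.5 [ 0.519  -0.0522  0.098 ]
[ 4.87  3.82  1.74  0.73 -0.96 -0.01] -17.5 [ 0.5191 -0.0522  0.098 ]
{'mark': [(9, [231.8, 199.9], np.float64(0.1111), np.float64(-176.7)), (4, [230.9, 209.4], np.float64(0.0889), np.float64(-158.0))], 'ptr': [(20, [231.8, 200.7], np.float64(0.1067), np.float64(-174.6))]} 19.1333
```

View pics/t30.png

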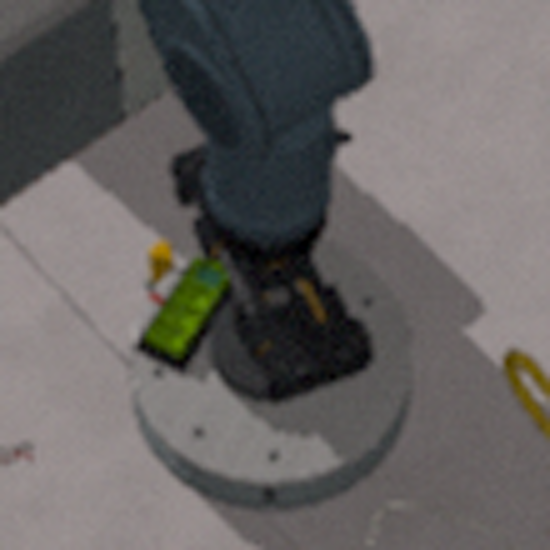

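Line at side px (230.9,209.4) and pointer at (231.8,200.7), with about 17° to go. I turn 13° more.

```bash
python3 - <<'E'
from h import *
q=np.load("q.npy")
for i in range(13):
    q[6]-=np.radians(1); robot.goto_joints(q); np.save("q.npy",q)
print(F(3),round(np.degrees(yaw()),1))
im=crop("side",215,180,265,230,10,'pics/t43.png'); print(az("side",im),sensors.read_state()["clock"])
t=crop("top",215,180,305,240,6,'pics/t43t.png')
E
```

```text
[ 5.33  3.89  1.5   0.66 -1.04  0.09] -30.5
{'mark': [(10, [231.8, 200.0], np.float64(0.1108), np.float64(-176.6)), (7, [233.7, 205.0], np.float64(0.0911), np.float64(-170.8))], 'ptr': [(21, [231.8, 200.9], np.float64(0.1063), np.float64(-174.4))]} 22.4833
```

View pics/t43.png

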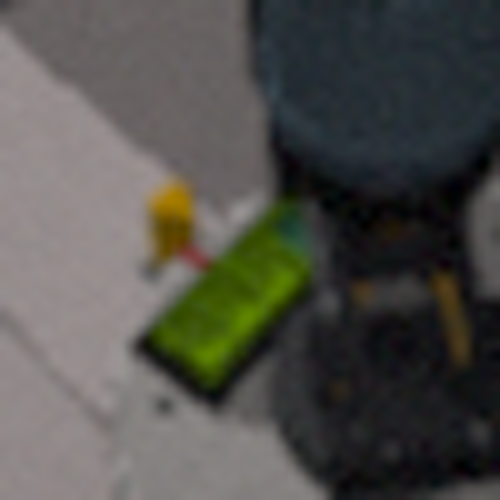

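View pics/t43t.png

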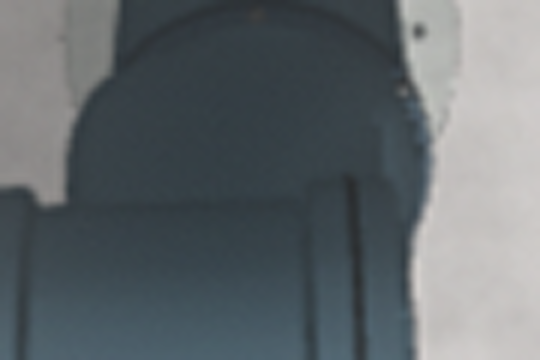

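```bash
python3 - <<'E'
from h import *
q=np.load("q.npy")
for i in range(4):
    q[6]-=np.radians(1); robot.goto_joints(q); np.save("q.npy",q)
print(F(3),round(np.degrees(yaw()),1))
im=crop("side",215,180,265,230,10,'pics/t47.png'); print(az("side",im),sensors.read_state()["clock"])
# overlay: radial lines at candidate azimuths, centre from side view
v=cv2.imread('pics/t47.png'); cs=np.array([.5195,-.0512])
for a,col in((-172,(255,0,0)),(-175,(255,0,255)),(-178,(255,255,0))):
    u=np.array([np.cos(np.radians(a)),np.sin(np.radians(a))])
    p=[np.int32((proj("side",[*(cs+r*u),.049])-[215,180]+.5)*10).tolist() for r in(.085,.125)]
    cv2.line(v,p[0],p[1],col,1)
cv2.imwrite('pics/t47o.png',np.hstack([cv2.imread('pics/t47.png')[:350,:350],v[:350,:350]]))
E
```

```text
[ 5.33  3.54  0.86  0.63 -1.09  0.07] -34.5
{'mark': [(10, [231.8, 199.7], np.float64(0.1115), np.float64(-177.0)), (5, [235.2, 204.2], np.float64(0.0895), np.float64(-174.7))], 'ptr': [(21, [231.8, 200.9], np.float64(0.1063), np.float64(-174.5))]} 23.6333
```

View pics/t47o.png

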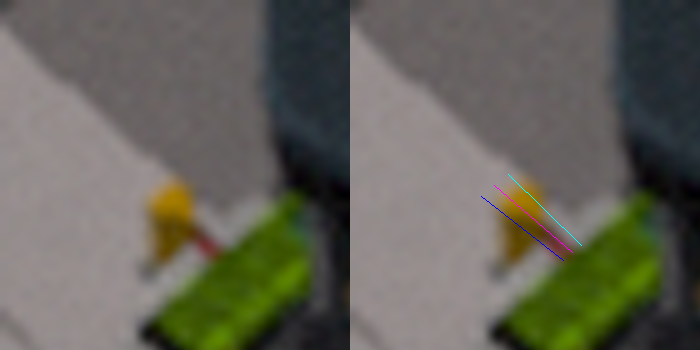

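The line nearly meets the pointer. I release, lift clear and check from both cameras.

```bash
python3 - <<'E'
from h import *
hand.ungrasp(); s=sensors.read_state(); print(s["clock"],s["finger_gap"],F(3))
robot.move_linear([*C,.17],rate=.15)
q=sensors.read_state()["qpos"].copy(); q[1]-=.2; q[3]-=.12;q[5]+=.3; q[0]-=.6
robot.goto_joints(q); print(sensors.read_state()["clock"],sensors.read_state()["eef_pos"])
t=viewer.grab_frame("top"); s=viewer.grab_frame("side"); np.save("t1.npy",t);np.save("s1.npy",s)
a=cv2.resize(t[200:240,240:290],(500,400),interpolation=cv2.INTER_CUBIC);b=cv2.resize(s[185:225,220:250],(300,400),interpolation=cv2.INTER_CUBIC)
cv2.imwrite('pics/rel.png',np.hstack([a,b])[:,:,::-1])
a=cv2.resize(t[130:240,200:310],(400,400));b=cv2.resize(s[150:260,200:310],(400,400))
cv2.imwrite('pics/rel2.png',np.hstack([a,b])[:,:,::-1])
print(az("side",s))
E
```

```text
24.4167 0.9965184989410515 [ 0.25  0.05  0.01 -0.05  0.13  0.02]
26.3833 [0.45413407 0.24672716 0.31453868]
{'mark': [(8, [231.9, 199.7], np.float64(0.1112), np.float64(-177.1)), (4, [235.0, 204.0], np.float64(0.0904), np.float64(-174.8))], 'ptr': [(22, [231.7, 200.8], np.float64(0.1067), np.float64(-174.5))]}
```

View pics/rel.png

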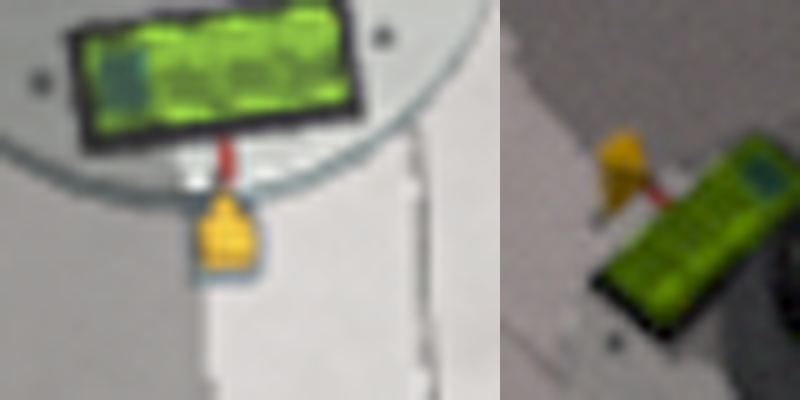

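View pics/rel2.png

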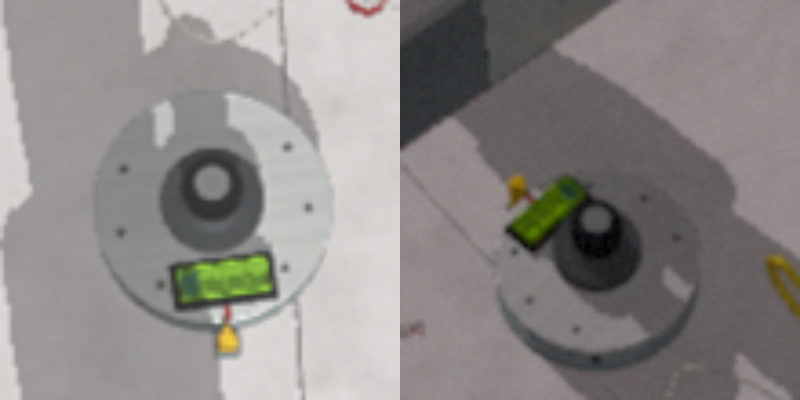

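In the top crop the red line (crop x≈227) runs into the pointer tip (x≈226). I check the angle numerically, and the knob height and bystanders too.

```bash
python3 - <<'E'
from h import *
t=np.load("t1.npy");s=np.load("s1.npy"); t0=cv2.imread('pics/top0.png')[:,:,::-1];s0=cv2.imread('pics/side0.png')[:,:,::-1]
def cen(w,x0,y0):
    yy,xx=np.mgrid[y0:y0+w.shape[0],x0:x0+w.shape[1]]; return np.array([(w*xx).sum(),(w*yy).sum()])/w.sum()
def red(im,x0,y0,x1,y1):
    c=im[y0:y1,x0:x1].astype(float); e=c[...,0]-np.maximum(c[...,1],c[...,2]); return cen(e*(e>35)*(c[...,1]<110),x0,y0)
def yel(im,x0,y0,x1,y1):
    c=im[y0:y1,x0:x1].astype(float); e=np.minimum(c[...,0],c[...,1])-c[...,2]; return cen(e*(e>40),x0,y0)
ct=np.array([.5169,-.0532])
m=red(t,258,212,268,219);
rows=[(r,yel(t,255,r,272,r+1)[0].round(2)) for r in range(220,227)]
print("mark",m,"ptr rows",rows)
for nm,p,z in(("mark",m,.048),("ptr",yel(t,255,219,272,229),.052)):
    P=onplane("top",p,z); v=P[:2]-ct; print(nm,P,np.hypot(*v),np.degrees(np.arctan2(v[1],v[0])))
# knob cap height
def cap(im,x0,y0,x1,y1,th):
    g=cv2.cvtColor(np.ascontiguousarray(im),cv2.COLOR_RGB2GRAY)[y0:y1,x0:x1].astype(float); return cen(np.clip(g-th,0,None),x0,y0)
for T,S,a,b in((t0,s0,179,208),(t,s,181,211)):
    pt=cap(T,252,a-6,265,a+7,60);ps=cap(S,249,b-5,259,b+6,45);o1,d1=ray("top",pt);o2,d2=ray("side",ps)
    k=np.linalg.lstsq(np.stack([d1,-d2],1),o2-o1,rcond=None)[0]; print(pt,ps,"z",(o1+k[0]*d1)[2],(o2+k[1]*d2)[2])
d=np.abs(t.astype(int)-t0).max(2)>60; 
n,l,st,c=cv2.connectedComponentsWithStats(d.astype(np.uint8)); print([(st[i].tolist()) for i in range(1,n) if st[i][4]>15])
cv2.imwrite('pics/fin.png',t[:,:,::-1])
E
```

```text
mark [262.         215.47712418] ptr rows [(220, np.float64(262.01)), (221, np.float64(262.31)), (222, np.float64(262.04)), (223, np.float64(262.31)), (224, np.float64(262.42)), (225, np.float64(262.37)), (226, np.float64(262.05))]
mark [ 0.42547171 -0.06142831  0.048     ] 0.09179780740234798 -174.857381635834
ptr [ 0.40189032 -0.06107573  0.052     ] 0.11527902611312034 -176.0825686577351
[257.84110276 178.68446115] [253.44239905 207.34976247] z 0.1346633797371939 0.13502383819019936
[257.8851958  179.80382044] [253.54208543 209.82537688] z 0.11856868808223986 0.11890898682265894
[[157, 95, 52, 101, 2403], [49, 121, 139, 155, 10257], [246, 129, 13, 9, 53], [263, 159, 7, 11, 28], [243, 162, 4, 8, 19], [266, 184, 22, 26, 270], [247, 201, 22, 17, 192], [187, 315, 34, 65, 1078], [0, 317, 6, 18, 69], [0, 347, 132, 37, 2130], [272, 360, 6, 9, 31], [182, 367, 19, 17, 113], [209, 366, 19, 18, 144]]
```

View pics/fin.png

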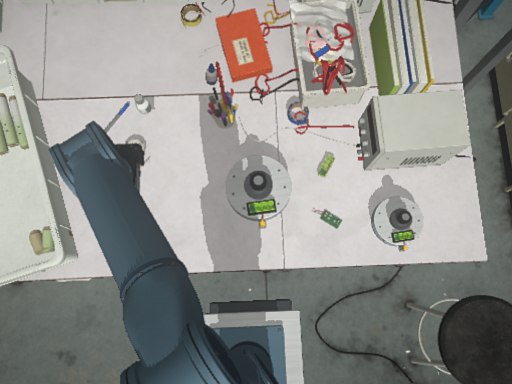

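```bash
python3 - <<'E'
from h import *
cv2.imwrite('pics/fins.png',np.load("s1.npy")[:,:,::-1])
E
```

```text
(no output)
```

View pics/fins.png

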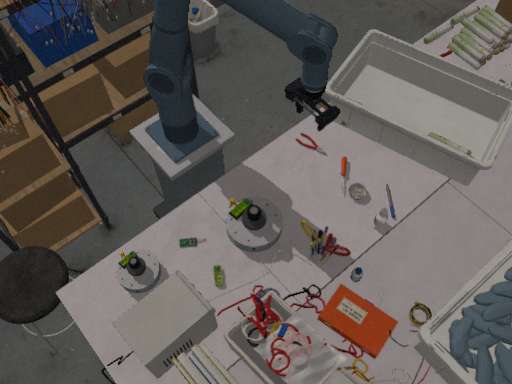

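The side view shows the cutters (311,144), screwdriver (344,172), board (190,243) and spare shell (218,275) where they began. The arm is clear of everything, so I hand in.

```bash
python3 - <<'E'
from h import *
print(sensors.read_state()["clock"],F(3)); print(robot.hand_in())
E
```

```text
26.4833 [ 0.02 -0.07 -0.13 -0.09  0.08 -0.  ]
the job is handed in; nothing more can be done
None
```

The larger indexing table is in gear with its red line at the yellow pointer, and the job was handed in at about 26.5 s of the 64 s allowed. No verdict was reported.

**Meshing:** I gripped the knob and eased it down until the teeth met about 6.5 mm down. The push back reached about 11 N, so I eased it to about 8 N. Then I turned clockwise in 3° steps rather than rocking back and forth. After about 45° the push back fell to 2.4 N. I backed off 2.5° and pushed to the rigid stop at 14 mm, with at most about 20 N.

**Turning:** With the knob home I turned it 47° clockwise in all, let go and moved the arm away.

**Last checks:**
- **Alignment:** the top view puts the line about 1.2° counter-clockwise of the pointer, and the side view about 0.3° the other way. That is within what one pixel can tell.
- **Knob height:** the cameras show the cap 16 mm lower than at the start, against the 14 mm of full travel. The 2 mm difference is measuring error, and the red band is covered.
- **Plate drag before home:** the side view put it at about 3.5° counter-clockwise, measured from a blob of only a few pixels. That is well under the 20° limit.
- **Bystanders:** the screwdriver, cutters, circuit board and spare shell look unmoved.

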